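# Stir the small beads through the sieve

### The job

Take the stirring rod by its handle out of its leaning rest and stir the ceramic beads on the sieve with it until all four small ones have dropped through the holes into the receiver, while the three large ones stay on the sieve plate. Then put the rod back fully down in its rest and let go. Touch the beads only with the rod, do not ram it into the sieve, keep every bead inside the sieve, and leave the tub of wipes and the dish where they stand.

Things in the scene. Friction and masses are not known exactly. Their poses are not given: they have to be found in the camera images.
- sieve: Round steel test sieve on its receiver pan, fixed, 180 mm in diameter, 90 mm high, open at the top. Origin: centre of its underside; z up, rim at z = 90 mm. Wall 5 mm thick, inside radius 85 mm, rising 42 mm above the sieve plate (top at z = 48 mm, 5 mm thick, flat and rigid). Below the plate the receiver is hollow, floor at z = 4 mm.
- sieve_deck (a point): Centre of the sieve plate's top face, axes as the sieve. The plate has 10 round holes of 26 mm diameter, their centres on a circle of radius 66 mm at 0, 36, 72 ... degrees from the x axis; elsewhere (and up to 52 mm from the centre) it is plain.
- rest: Grey plastic rest for the rod, fixed: foot plate 100 x 80 x 12 mm with a round tube leaning 25 degrees from vertical to the rest's own -x (about towards the robot). Origin: under the tube's foot, at the underside of the plate; z up. The tube's axis starts at (0, 0, 12) mm and points along (-0.423, 0, 0.906); bore 30 mm, its bottom 4 mm along the axis.
- rest_mouth (a point): Centre of the mouth of the rest's tube, on its axis, 82 mm along it, where the bore flares to 44 mm. Axes as the rest.
- rod_grip (a point): Stirring rod, 160 mm long, about 100 g: steel shaft 12 mm in diameter, black square handle 18 x 18 x 70 mm at the top. This point: middle of the handle, 35 mm below the top end, 125 mm above the foot. z runs along the rod, foot to handle; x, y are square to the handle's faces. At the start it leans in the rest as the tube does, y level, lying on the lower side of the bore.
- rod_foot (a point): Foot end of the rod, on its axis, 125 mm below rod_grip.
- small_1_center (a point): Centre of a small white glazed ceramic bead (smooth, friction about 0.2): ball 20 mm in diameter, 16 g; it rolls freely and drops through the holes of the sieve plate. At the start it lies on the plain middle of the plate among the others.
- small_2_center (a point): Centre of a small white glazed ceramic bead (smooth, friction about 0.2): ball 20 mm in diameter, 16 g; it rolls freely and drops through the holes of the sieve plate. At the start it lies on the plain middle of the plate among the others.
- small_3_center (a point): Centre of a small white glazed ceramic bead (smooth, friction about 0.2): ball 20 mm in diameter, 16 g; it rolls freely and drops through the holes of the sieve plate. At the start it lies on the plain middle of the plate among the others.
- small_4_center (a point): Centre of a small white glazed ceramic bead (smooth, friction about 0.2): ball 20 mm in diameter, 16 g; it rolls freely and drops through the holes of the sieve plate. At the start it lies on the plain middle of the plate among the others.
- large_1_center (a point): Centre of a large white glazed ceramic bead: ball 34 mm in diameter, 75 g, too large for the holes; it can settle about 6 mm deep in a hole and block it. At the start it lies on the plain middle of the plate among the others.
- large_2_center (a point): Centre of a large white glazed ceramic bead: ball 34 mm in diameter, 75 g, too large for the holes; it can settle about 6 mm deep in a hole and block it. At the start it lies on the plain middle of the plate among the others.
- large_3_center (a point): Centre of a large white glazed ceramic bead: ball 34 mm in diameter, 75 g, too large for the holes; it can settle about 6 mm deep in a hole and block it. At the start it lies on the plain middle of the plate among the others.
- wipe_tub: Bystander: round tub of wipes with a blue lid, 68 mm in diameter, 124 mm high, loose, beyond the gap between sieve and rest. Origin: centre of its underside.
- petri_dish: Bystander: round dish, 66 mm in diameter, 16 mm high, loose, on the robot's side. Origin: centre of its underside.
Not all that is in view belongs to the job. Leave any brown or yellow look-alike of the part that bears large_2_center alone.

How it is judged:
On the way, in this order (a step that is already met when the one before it is completed fails the run):
1. the rod is held, clear of its rest (contact force between the fingers and rod above 1 N and distance between rod_foot and rest above 0.1 m), for 0.1 s.
2. with the rod in hand, all four small beads have dropped below the sieve plate (contact force between the fingers and rod above 1 N and z of each of small_1_center, small_2_center, small_3_center, small_4_center in the frame of sieve below 0.038 m and horizontal distance between each of small_1_center, small_2_center, small_3_center, small_4_center and sieve below 0.086 m), for 0.1 s.
At the end, for the whole second after the job is handed in: Four small beads in the receiver: centres over 10 mm below the plate's top. Three large ones on the plate: centres above its top. All within 86 mm of the sieve's axis. Rod at rest in the tube, let go: foot within 30 mm of the rest's origin, handle middle over 100 mm up and over 35 mm to its -x (z of each of small_1_center, small_2_center, small_3_center, small_4_center in the frame of sieve below 0.038 m and horizontal distance between each of small_1_center, small_2_center, small_3_center, small_4_center, large_1_center, large_2_center, large_3_center and sieve below 0.086 m and z of each of large_1_center, large_2_center, large_3_center in the frame of sieve above 0.048 m and distance between rod_foot and rest below 0.03 m and z of rod_grip in the frame of rest above 0.1 m and x of rod_grip in the frame of rest below -0.035 m and linear speed of rod below 0.03 m/s); the robot touches nothing.
It fails at once if the robot itself touches a bead (contact force between any of the fingers, the arm and small_1 above 0.3 N or contact force between any of the fingers, the arm and small_2 above 0.3 N or contact force between any of the fingers, the arm and small_3 above 0.3 N or contact force between any of the fingers, the arm and small_4 above 0.3 N or contact force between any of the fingers, the arm and large_1 above 0.3 N or contact force between any of the fingers, the arm and large_2 above 0.3 N or contact force between any of the fingers, the arm and large_3 above 0.3 N).
It fails at once if a bead leaves the sieve (horizontal distance between any of small_1_center, small_2_center, small_3_center, small_4_center, large_1_center, large_2_center, large_3_center and sieve above 0.1 m).
It fails at once if the rod is rammed into the sieve (more than 40 N) (contact force between rod and sieve above 40 N).
It fails at once if the tub of wipes or the dish is shifted more than 20 mm (distance of any of wipe_tub, petri_dish from where it was at the start of the episode above 0.02 m).
It also fails if it takes over 72 s, if anything falls off the work surface, if the arm or the gripper's body presses on something with over 40 N, if the wrist force passes 120 N, or if a joint passes its speed limit or range.

### The arm

A 6-joint arm with a two-finger parallel gripper is mounted at the origin on a cart in front of the work surface, level with it; the furniture and walls round the work are solid. World frame = base frame: x ahead of the robot, y to its left, z up, the work surface at z = 0. Lengths are in m, angles in rad, forces in N, time in s.
With the tool pointing down it reaches from about 0.25 to 0.725 m from the base axis. Payload 4 kg.
Tool frame: the origin (TCP) lies between the finger pads; the fingertips stand 11 mm ahead of it and the grasp point (between the pads) lies 8 mm behind it (bot.tip_extent is the distance from the TCP to the fingertips, in m); z points along the fingers, y is the line along which they close (so a half turn about z gives the same grasp; the last joint's range is limited). The gripper opens to 85 mm and grips with 20 to 120 N. Pads are 22 mm wide; open, the fingers measure 114 mm over their backs; the gripper's body (76 mm by 85 mm) begins 54 mm behind the grasp point. The pads swing forward as they close: fully open they stand 13 mm farther back than shut.
Start: joints at [1.162, 0.241, 0.005, 1.335, 0, 1.571], TCP at [0.199, 0.459, 0.242] pointing down, gripper open.
Joint ranges: [-2.72, 2.72], [-1.05, 1.87], [-1.09, 1.28], [-1.99, 2.15], [-1.42, 1.44], [-3.14, 3.14]. Speed limits (rad/s): [2.79, 2.79, 3.14, 3.14, 3.14, 3.14].

### API

Orientations are given as a unit quaternion [x, y, z, w].
In Python, from workcell import bot gives the robot as it stands. The module is installed in compiled form; this text tells all that it offers.
- The arm moves only by the tool drive_tool, never from a script. Its argument "rows" is a list of rows, each an object of numbers: "dx", "dy", "dz": the shift along the tool's x, y, z in units of 50 mm (1.0 is 50 mm); "wx", "wy", "wz": the turn, a rotation vector about the tool's x, y, z in units of 5 degrees (1.0 is 5 degrees); "hand": the finger opening in mm, from 0 to 85.4. A call has 1 to 20 rows; each row is the pose to reach, as a shift and turn from the pose commanded when the call began, along the tool's axes at that moment; what a row does not reach only later rows make up. A row lasts 1/10 s, in which the tool goes at most 50 mm and 8.59 degrees, less where a joint would pass 70% of its speed; a pose out of reach is approached as far as the arm can. A call with a gripper value outside its range is refused whole. The fingers move at their own pace and stop on an object; the grip force is fixed at half the most. Time passes only in rows, so rows that repeat a pose let the fingers close. It gives the time, the measured TCP pose, the force, the opening and the grip force at its end, in the units of the state.
- bot.get_obs(): the state, without advancing time (a new reading comes with each control period).
- bot.camera(name): name is "scene" or "side" or "wrist"; returns the picture (420x560x3 uint8, red, green, blue); there is no depth.
- bot.get_calibration(name): a dict with "vfov" (degrees; the focal length in pixels is half the picture's height over the tangent of half this angle, whatever the lens; pixels are square), "cx", "cy" (the principal point, pixels), "k1" (the pictures are not rectified: a ray, as slopes to the right and down, at radius r is drawn at 1 + k1 r^2 times it, then the intrinsics apply), "origin" and "rotation" of the camera in the world; the wrist camera has in their place "mount" (4x4, takes a point from camera to tool coordinates, whose origin is the TCP and whose axes are the flange's). Camera axes: x right, y up, looking along -z (the intrinsics and any distortion apply to the point x, -y, -z); pixel columns grow to the right and rows downward; lengths in m; the calibration is good to about 2 mm. A picture is of the moment at which its call begins: read the wrist's pose just before it. get_calibration takes no time and is no camera call.
- bot.job_done(): hands the job in; it is judged then, once.
Trained networks look in the newest picture that a camera, given by its name, has taken for a name from the list of things; names that differ only in an ending like _2 or _b are one class to them, and where a whole thing is asked for, a point or a joint stands for the part that bears it (a point fixed in the world has none). Each returns a list of dicts, best first, with "score" (0 to 1); they miss things now and then, are a little off and sometimes report something else, mostly with a low value. They report only what shows in the picture. A call takes as long as a camera call. They do not tell look-alikes from the thing itself.
- bot.look_for(camera, thing): "extent" ([centre column, centre row, width, height] in pixels, round what is visible of it).
- bot.outline_of(camera, thing): "region" (420x560 bool, what is visible of it) and "extent" ([centre column, centre row, width, height] in pixels, round what is visible of it).
The state is a dict: "clock": time; "joint_pos": joint angles; "joint_vel": joint speeds; "tau": joint torques, N m; "eef_pos": TCP position; "tool_rot": TCP orientation; "ft_force": force on the tool from outside, world axes, zero at the start; "ft_torque": the same for the moment, N m; "grip_width": finger opening in m; "grasp_force": force on a finger pad.
Only numpy, scipy, OpenCV 4.12 (cv2) and the standard library are available. Lean on these libraries where they do the work, as an engineer would, in place of code of your own. Each camera call takes 0.05 s, during which the arm holds its last target. There are 200 camera calls.

## Working session

There is one attempt and no reset: what is moved stays moved. The work goes in short steps, Python scripts to look and compute and a tool call to move; the robot and the scene stay as the last step left them, time stands still between calls to the robot, and variables do not carry over. Pictures are saved under pics/ and viewed, at most 10 in all, crops included, and the job is handed in when it is done.

Besides the shell and the picture viewer there is one more tool, called by a JSON object that holds its "op" and its "data". drive_tool: Moves the arm, as the interface text tells. Its arguments: {"type":"object","properties":{"rows":{"type":"array","items":{"type":"object","properties":{"dx":{"type":"number"},"dy":{"type":"number"},"dz":{"type":"number"},"wx":{"type":"number"},"wy":{"type":"number"},"wz":{"type":"number"},"hand":{"type":"number"}}}}},"required":["rows"]}

```bash
mkdir -p pics; cat > h.py <<'E'
import numpy as np, cv2
from workcell import bot
from scipy.spatial.transform import Rotation as R
def cam(name):
    c=bot.get_calibration(name)
    if 'mount' in c:
        o=bot.get_obs(); T=np.eye(4); T[:3,:3]=R.from_quat(o['tool_rot']).as_matrix(); T[:3,3]=o['eef_pos']
        M=T@np.array(c['mount']); return c,M[:3,3],M[:3,:3]
    return c,np.array(c['origin']),np.array(c['rotation']).reshape(3,3)
def ray(C,u,v):
    c,o,Rm=C; f=210/np.tan(np.radians(c['vfov'])/2)
    d=np.array([(u-c['cx'])/f,(v-c['cy'])/f]); s=d.copy()
    for _ in range(30): s=d/(1+c['k1']*(s@s))
    r=Rm@np.array([s[0],-s[1],-1]); return o,r/np.linalg.norm(r)
def atz(C,u,v,z):
    o,r=ray(C,u,v); return o+r*(z-o[2])/r[2]
def proj(C,p):
    c,o,Rm=C; f=210/np.tan(np.radians(c['vfov'])/2)
    q=Rm.T@(np.array(p)-o); s=np.array([q[0],-q[1]])/-q[2]; s=s*(1+c['k1']*(s@s))
    return np.array([c['cx'],c['cy']])+f*s
def save(n,img): cv2.imwrite(f'pics/{n}.png',img[:,:,::-1])
E
python3 - <<'E'
from h import *
np.set_printoptions(precision=3,suppress=True)
ims=[]
for n in ['scene','side','wrist']:
    C=cam(n); im=bot.camera(n); save(n,im); ims.append(im); print(n,C[1],C[2][:,2],C[0]['vfov'])
    for t in ['sieve','rest','rod_grip','small_1_center','large_1_center','wipe_tub','petri_dish']:
        for d in bot.look_for(n,t)[:8]: print(t,round(d['score'],2),np.round(d['extent'],1))
o=bot.get_obs();print(o['eef_pos'],o['tool_rot'],o['clock'])
E
```

```text
Traceback (most recent call last):
  File "h.py", line 9, in cam
    return c,np.array(c['origin']),np.array(c['rotation']).reshape(3,3)
                                   ~~~~~~~~~~~~~~~~~~~~~~~~~~~~~~~^^^^^
ValueError: cannot reshape array of size 4 into shape (3,3)
```

```bash
sed -i "s/np.array(c\['rotation'\]).reshape(3,3)/R.from_quat(c['rotation']).as_matrix()/" h.py
python3 - <<'E'
from h import *
np.set_printoptions(precision=3,suppress=True)
for n in ['scene','side','wrist']:
    C=cam(n); im=bot.camera(n); save(n,im); print(n,C[1],C[2][:,2],C[0]['vfov'])
    for t in ['sieve','rest','rod_grip','small_1_center','large_1_center','wipe_tub','petri_dish']:
        for d in bot.look_for(n,t)[:8]: print(t,round(d['score'],2),np.round(d['extent'],1))
o=bot.get_obs();print(o['eef_pos'],o['tool_rot'],o['clock'])
E
```

```text
scene [-0.179 -0.429  0.539] [-0.79  -0.409  0.457] 55.6523852515694
sieve 0.91 [227.8 226.5  74.8  63.8]
sieve 0.52 [342.9 217.8  27.8  49.6]
rest 0.93 [359.2 266.4  34.3  49.5]
rod_grip 0.57 [364.7 245.8  13.2  35.1]
small_1_center 0.42 [218.1 216.3   8.7   4.4]
large_1_center 0.67 [242.6 218.9  22.    6.5]
wipe_tub 0.83 [342.6 218.2  26.8  53.2]
petri_dish 0.67 [278.  304.4  34.2  29.3]
side [0.376 0.691 0.798] [-0.172  0.725  0.667] 48.82016121480183
sieve 0.46 [252.6 312.7   9.4  12.4]
rest 0.88 [304.9 198.9  43.8  42.5]
rod_grip 0.63 [326.2 172.3  22.4  33.6]
small_1_center 0.51 [256.2 304.6  91.6  98.7]
small_1_center 0.46 [252.8 313.5   9.7   8.3]
large_1_center 0.51 [258.9 283.5  16.1  19.3]
wipe_tub 0.82 [239.5 205.1  37.2  48.5]
wipe_tub 0.39 [327.2 169.8  24.7  32.4]
petri_dish 0.81 [362.5 251.   31.7  24.8]
wrist [0.138 0.484 0.373] [-0.241  0.104  0.965] 65.3041400702653
[0.199 0.459 0.242] [ 0.203  0.979  0.    -0.   ] 1.2
```

View pics/scene.png

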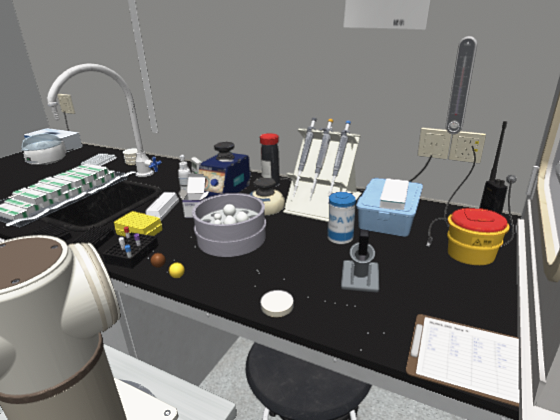

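View pics/side.png

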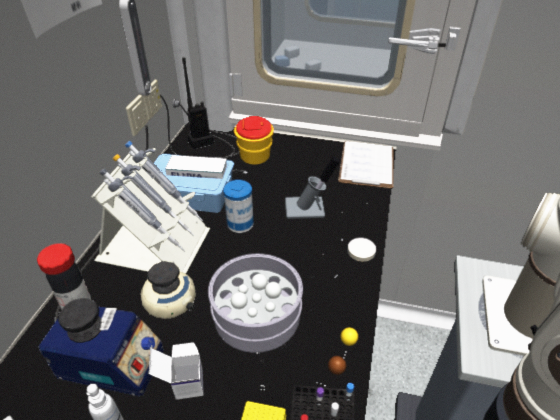

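```bash
cat > fit.py <<'E'
from h import *
from scipy.optimize import least_squares
np.set_printoptions(precision=4,suppress=True)
S=cam('scene');D=cam('side')
def tri(a,b):
    o1,r1=ray(S,*a);o2,r2=ray(D,*b)
    A=np.stack([r1,-r2],1); t=np.linalg.lstsq(A,o2-o1,rcond=None)[0]
    p,q=o1+t[0]*r1,o2+t[1]*r2
    return (p+q)/2,np.linalg.norm(p-q)
th=np.linspace(0,2*np.pi,72)
circ=lambda x,y,z,r:np.c_[x+r*np.cos(th),y+r*np.sin(th),z+0*th]
def bbox(C,P):
    q=np.array([proj(C,p) for p in P]); a,b=q.min(0),q.max(0); return np.r_[(a+b)/2,b-a]
def fitcyl(r,h,obs,x0):
    f=lambda x:np.concatenate([(bbox(C,np.r_[circ(x[0],x[1],0,r),circ(x[0],x[1],h,r)])-np.array(b)) for C,b in obs])
    s=least_squares(f,x0); return s.x,s.fun
E
python3 - <<'E'
from fit import *
sv,f=fitcyl(.09,.09,[(S,[227.8,226.5,74.8,63.8]),(D,[255.5,302,95,94])],[.4,.1]);print('sieve',sv,f)
tb,f=fitcyl(.034,.124,[(S,[342.6,218.2,26.8,53.2]),(D,[239.5,205.1,37.2,48.5])],[.5,-.1]);print('tub',tb,f)
pd,f=fitcyl(.033,.016,[(S,[278,304.4,34.2,29.3]),(D,[362.5,251,31.7,24.8])],[.3,-.1]);print('dish',pd,f)
print('grip',tri([364.7,245.8],[326.2,172.3]))
C=cam('wrist'); print('wrist sees', [proj(C,[sv[0],sv[1],.09])])
sc=bot.camera('scene');sd=bot.camera('side')
for n,im,b in[('c_scene',sc,(190,185,200,115)),('c_side',sd,(200,145,150,112)),('c_side2',sd,(200,245,120,110))]:
    x,y,w,h=b;c=cv2.resize(im[y:y+h,x:x+w],None,fx=5 if w<190 else 4,fy=5 if w<190 else 4,interpolation=cv2.INTER_CUBIC);save(n,c)
for n in['scene','side']:
    for t in['rest','rod_grip']:
        for d in bot.outline_of(n,t)[:1]:
            m=d['region'];v,u=np.nonzero(m);print(n,t,d['extent'],u.mean(),v.mean(), cv2.fitLine(np.c_[u,v].astype(np.float32),2,0,.1,.1).ravel())
E
```

```text
sieve [0.563  0.1251] [ 0.796  -0.5809 -2.0786 -0.2681  0.7145  0.4143 -3.6613  3.7943]
tub [ 0.6842 -0.1386] [-0.5686 -0.384   1.8813  2.0187 -0.7361 -0.9634 -6.8104  7.5871]
dish [ 0.3717 -0.1139] [-1.5492  0.5689 -1.3753 -1.6572 -0.5309 -2.0977 -3.2582 -0.5052]
grip (array([ 0.4905, -0.2536,  0.1153]), np.float64(0.0026989087285658603))
wrist sees [array([163.7922, 535.7824])]
scene rest [360.7, 268.8, 38.8, 53.0] 360.87528344671205 272.1814058956916 [  0.0648   0.9979 360.8753 272.1814]
scene rod_grip [364.5, 245.9, 11.3, 34.6] 363.2996254681648 243.5318352059925 [  0.0998  -0.995  363.2996 243.5318]
side rest [304.6, 197.3, 41.8, 43.3] 306.67289719626166 202.62242990654207 [  0.6799  -0.7333 306.6729 202.6224]
side rod_grip [327.1, 172.2, 23.1, 31.0] 327.9065040650407 171.71138211382114 [  0.5425  -0.8401 327.9065 171.7114]
```

View pics/c_side.png

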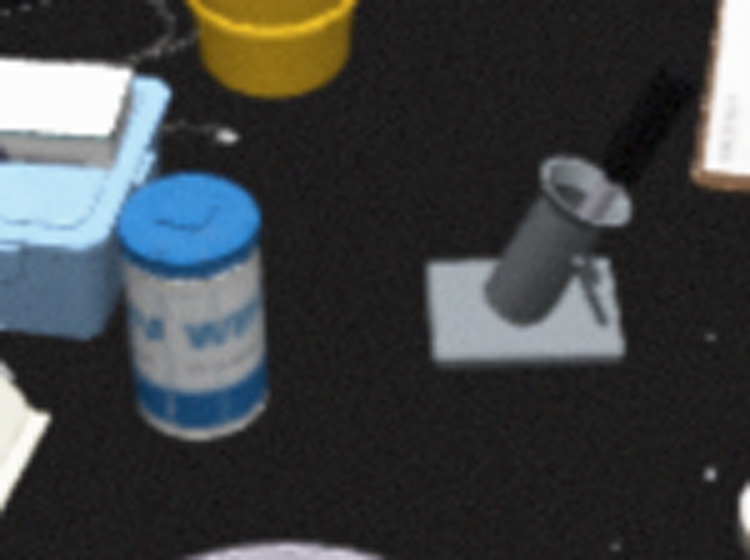

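View pics/c_scene.png

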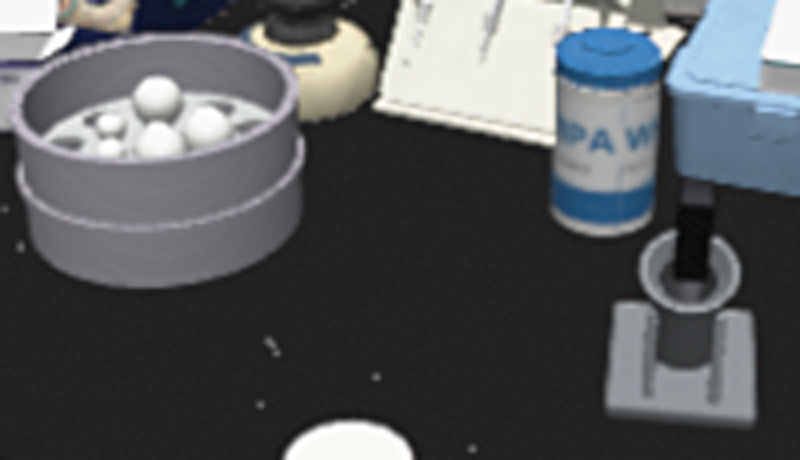

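```bash
python3 - <<'E'
from fit import *
m1=np.array([690,270])/4+[190,185]; m2=np.array([586,193])/5+[200,145]
print('mouth',tri(m1,m2))
ps=np.array([[429,262],[608,260],[624,355],[434,358]])/5+[200,145]
pc=np.array([[615,303],[750,310],[757,415],[607,408]])/4+[190,185]
for a in ps: print(atz(D,*a,.012))
for a in pc: print('  ',atz(S,*a,.012))
g1=[tri(np.array([692,240])/4+[190,185],np.array([651,128])/5+[200,145])]
print('grip',g1)
# model fit: x,y,yaw,plate offset, scene/side pixel biases
# correspond corners: local (+-.05+off, +-.04)
def model(p,C):
    x,y,a,off=p; Rz=R.from_euler('z',a).as_matrix()
    L=[[off+.05,.04,.012],[off+.05,-.04,.012],[off-.05,-.04,.012],[off-.05,.04,.012]]
    L+=[[-.423*.082,0,.012+.906*.082]]
    ax=np.array([-.423,0,.906]);perp=np.array([-.906,0,-.423])
    L+=[list(np.array([0,0,.012])+ax*.129+perp*.009)]
    return np.array([proj(C,Rz@np.array(l)+[x,y,0]) for l in L])
gs=np.array([651,128])/5+[200,145]; gc=np.array([692,240])/4+[190,185]
def obs(perm_s,perm_c): 
    return np.r_[ps[perm_s],[m2],[gs]],np.r_[pc[perm_c],[m1],[gc]]
best=None
for i in range(4):
  for j in range(4):
    A,B=obs(np.roll(range(4),i),np.roll(range(4),j))
    f=lambda p:np.r_[(model(p,D)-A).ravel(),(model(p,S)-B).ravel()]
    s=least_squares(f,[.53,-.24,0,0])
    if best is None or s.cost<best[0]: best=(s.cost,i,j,s.x,s.fun)
print(best)
E
```

```text
mouth (array([ 0.5104, -0.2442,  0.0843]), np.float64(0.004980449029035908))
[ 0.593  -0.2541  0.012 ]
[ 0.4997 -0.2795  0.012 ]
[ 0.478  -0.2049  0.012 ]
[ 0.5723 -0.1787  0.012 ]
   [ 0.5722 -0.1862  0.012 ]
   [ 0.5978 -0.2596  0.012 ]
   [ 0.5037 -0.289   0.012 ]
   [ 0.4763 -0.2156  0.012 ]
grip [(array([ 0.4807, -0.2528,  0.1226]), np.float64(0.0023145444549806287))]
(np.float64(11.35793131155395), 1, 0, array([ 0.5414, -0.2344,  0.2955, -0.0045]), array([ 0.0044, -1.0909, -0.8382, -1.3896,  0.1455, -2.088 ,  0.6112,
       -1.7242,  0.4787, -1.4522, -0.4355, -1.2273, -1.184 , -0.5647,
       -0.2189,  0.2462, -0.5859,  0.6809, -1.3931, -0.7875, -0.9034,
        0.6391, -0.2593, -0.8012]))
```

View pics/c_side2.png

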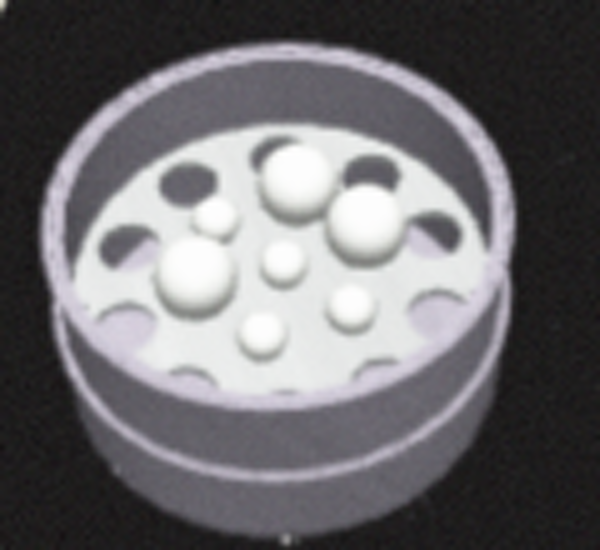

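In the crops: the rod's black handle is in the grey rest at side (330,170) / scene (363,245). All seven white beads are inside the sieve around side (255,300). The brown and yellow balls at side (337,365) and (349,337) lie outside the sieve and are decoys. The only other dark upright thing is the radio at side (197,115), which is not the rod. I'll use the handle in the rest.

```bash
cat >> h.py <<'E'
REST=np.array([.541,-.234,0]);YAW=.2955;SV=np.array([.563,.125])
def toolR(yaw,tilt):  # z leans forward in dir yaw by tilt from down
    z=np.array([np.sin(tilt)*np.cos(yaw),np.sin(tilt)*np.sin(yaw),-np.cos(tilt)])
    y=np.array([-np.sin(yaw),np.cos(yaw),0]); return np.stack([np.cross(y,z),y,z],1)
def rel(p,Rt,o=None):
    o=o or bot.get_obs(); R0=R.from_quat(o['tool_rot'])
    d=R0.as_matrix().T@(np.array(p)-o['eef_pos'])/.05
    w=np.degrees((R0.inv()*R.from_matrix(Rt)).as_rotvec())/5
    print('d',np.round(d,3),'w',np.round(w,3),'tcp',np.round(o['eef_pos'],4),'j',np.round(o['joint_pos'],3),'t',o['clock'])
def restpt(l): return R.from_euler('z',YAW).apply(l)+REST
AX=np.array([-.4226,0,.9063])
E
python3 - <<'E'
from h import *
Rt=toolR(YAW,np.radians(25)); G=restpt([-.0627,0,.125]);print(G)
rel(G+Rt[:,2]*(.008-.13),Rt)
E
```

```text
[ 0.48101763 -0.25225938  0.125     ]
d [-10.048 -11.473   0.134] w [-1.76  -4.79  -7.941] tcp [0.1988 0.4588 0.2423] j [1.162 0.241 0.005 1.335 0.    1.571] t 1.5
```

{"op": "drive_tool", "data": {"rows": [{"wz": -2,"hand": 85},{"wz": -2,"hand": 85}]}}

```text
invalid input at $.rows[0]: expected keys dx, dy, dz, wx, wy, wz, hand
```

```bash
python3 - <<'E'
from h import *
Rt=toolR(YAW,np.radians(25)); G=restpt([-.0627,0,.125])
rel(G+Rt[:,2]*(.008-.13),Rt)
E
```

```text
d [-10.048 -11.473   0.134] w [-1.76  -4.79  -7.941] tcp [0.1988 0.4588 0.2423] j [1.162 0.241 0.005 1.335 0.    1.571] t 1.5
```

{"op": "drive_tool", "data": {"rows": [{"dx": -5,"dy": -5.7,"dz": 0,"wx": 0,"wy": 0,"wz": -4,"hand": 85},{"dx": -5,"dy": -5.7,"dz": 0,"wx": 0,"wy": 0,"wz": -4,"hand": 85},{"dx": -5,"dy": -5.7,"dz": 0,"wx": 0,"wy": 0,"wz": -4,"hand": 85},{"dx": -5,"dy": -5.7,"dz": 0,"wx": 0,"wy": 0,"wz": -4,"hand": 85},{"dx": -5,"dy": -5.7,"dz": 0,"wx": 0,"wy": 0,"wz": -4,"hand": 85},{"dx": -5,"dy": -5.7,"dz": 0,"wx": 0,"wy": 0,"wz": -4,"hand": 85},{"dx": -5,"dy": -5.7,"dz": 0,"wx": 0,"wy": 0,"wz": -4,"hand": 85},{"dx": -5,"dy": -5.7,"dz": 0,"wx": 0,"wy": 0,"wz": -4,"hand": 85},{"dx": -10.05,"dy": -11.47,"dz": 0.13,"wx": -1.76,"wy": -4.79,"wz": -7.94,"hand": 85},{"dx": -10.05,"dy": -11.47,"dz": 0.13,"wx": -1.76,"wy": -4.79,"wz": -7.94,"hand": 85},{"dx": -10.05,"dy": -11.47,"dz": 0.13,"wx": -1.76,"wy": -4.79,"wz": -7.94,"hand": 85},{"dx": -10.05,"dy": -11.47,"dz": 0.13,"wx": -1.76,"wy": -4.79,"wz": -7.94,"hand": 85},{"dx": -10.05,"dy": -11.47,"dz": 0.13,"wx": -1.76,"wy": -4.79,"wz": -7.94,"hand": 85},{"dx": -10.05,"dy": -11.47,"dz": 0.13,"wx": -1.76,"wy": -4.79,"wz": -7.94,"hand": 85},{"dx": -10.05,"dy": -11.47,"dz": 0.13,"wx": -1.76,"wy": -4.79,"wz": -7.94,"hand": 85},{"dx": -10.05,"dy": -11.47,"dz": 0.13,"wx": -1.76,"wy": -4.79,"wz": -7.94,"hand": 85},{"dx": -10.05,"dy": -11.47,"dz": 0.13,"wx": -1.76,"wy": -4.79,"wz": -7.94,"hand": 85},{"dx": -10.05,"dy": -11.47,"dz": 0.13,"wx": -1.76,"wy": -4.79,"wz": -7.94,"hand": 85}]}}

```text
clock: 3.3
eef_pos: [0.4326, -0.2707, 0.2354]
tool_rot: [-0.142, 0.966, 0.031, 0.214]
ft_force: [0.3, 0.2, 0.1]
grip_width: 0.0848
grasp_force: 0.0
```

```bash
python3 - <<'E'
from fit import *
Rt=toolR(YAW,np.radians(25)); G=restpt([-.0627,0,.125])
rel(G+Rt[:,2]*(.008-.13),Rt)
W=cam('wrist'); im=bot.camera('wrist'); im=im.copy()
for t in ['rod_grip','rest']:
    for d in bot.look_for('wrist',t)[:2]: print(t,round(d['score'],2),np.round(d['extent'],1))
mesh=[('top',restpt([-.0627-.4226*.035,0,.125+.9063*.035])),('grip',G),('mouth',restpt(AX*.082+[0,0,.012]))]
for n,p in mesh:
    u=proj(W,p);print(n,u); cv2.circle(im,tuple(int(v) for v in u),3,(255,0,0),-1)
save('w1',im)
E
```

```text
d [-0.003  0.071 -0.002] w [-0.024 -0.003 -0.035] tcp [ 0.4326 -0.2707  0.2354] j [-0.772  0.097 -0.268  0.983  0.378 -1.021] t 3.3
rod_grip 0.86 [288.  215.1  30.4  44.6]
rest 0.83 [285.4 189.6  71.2  85.8]
top [288.6542 222.758 ]
grip [287.8848 209.8893]
mouth [287.1133 206.4813]
```

View pics/w1.png

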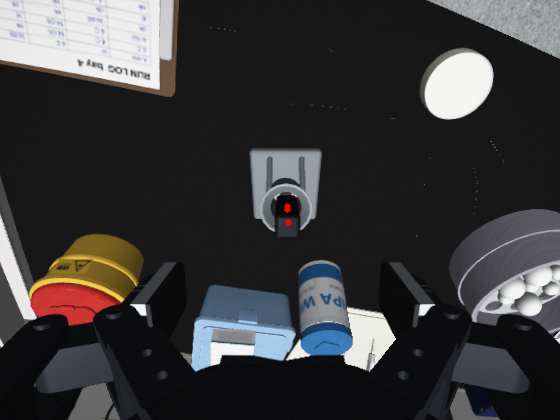

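The overlay matches the handle: its predicted top at (289,223) sits on the drawn top face, with the rest mouth at (287,206). Now I'll descend along the rod axis and grip.

{"op": "drive_tool", "data": {"rows": [{"dx": 0,"dy": 0.07,"dz": 0.4,"wx": 0,"wy": 0,"wz": 0,"hand": 60},{"dx": 0,"dy": 0.07,"dz": 0.8,"wx": 0,"wy": 0,"wz": 0,"hand": 60},{"dx": 0,"dy": 0.07,"dz": 1.2,"wx": 0,"wy": 0,"wz": 0,"hand": 60},{"dx": 0,"dy": 0.07,"dz": 1.6,"wx": 0,"wy": 0,"wz": 0,"hand": 60},{"dx": 0,"dy": 0.07,"dz": 1.9,"wx": 0,"wy": 0,"wz": 0,"hand": 60},{"dx": 0,"dy": 0.07,"dz": 2.2,"wx": 0,"wy": 0,"wz": 0,"hand": 60},{"dx": 0,"dy": 0.07,"dz": 2.5,"wx": 0,"wy": 0,"wz": 0,"hand": 60},{"dx": 0,"dy": 0.07,"dz": 2.6,"wx": 0,"wy": 0,"wz": 0,"hand": 60},{"dx": 0,"dy": 0.07,"dz": 2.6,"wx": 0,"wy": 0,"wz": 0,"hand": 10},{"dx": 0,"dy": 0.07,"dz": 2.6,"wx": 0,"wy": 0,"wz": 0,"hand": 10},{"dx": 0,"dy": 0.07,"dz": 2.6,"wx": 0,"wy": 0,"wz": 0,"hand": 10},{"dx": 0,"dy": 0.07,"dz": 2.6,"wx": 0,"wy": 0,"wz": 0,"hand": 10},{"dx": 0,"dy": 0.07,"dz": 2.6,"wx": 0,"wy": 0,"wz": 0,"hand": 10},{"dx": 0,"dy": 0.07,"dz": 2.6,"wx": 0,"wy": 0,"wz": 0,"hand": 10}]}}

```text
clock: 4.85
eef_pos: [0.4838, -0.2483, 0.1188]
tool_rot: [-0.144, 0.966, 0.031, 0.215]
ft_force: [-0.1, -0.8, 2.3]
grip_width: 0.0176
grasp_force: 59.6
```

{"op": "drive_tool", "data": {"rows": [{"dx": 0,"dy": 0,"dz": -0.2,"wx": 0,"wy": 0,"wz": 0,"hand": 10},{"dx": 0,"dy": 0,"dz": -0.5,"wx": 0,"wy": 0,"wz": 0,"hand": 10},{"dx": 0,"dy": 0,"dz": -0.9,"wx": 0,"wy": 0,"wz": 0,"hand": 10},{"dx": 0,"dy": 0,"dz": -1.3,"wx": 0,"wy": 0,"wz": 0,"hand": 10},{"dx": 0,"dy": 0,"dz": -1.7,"wx": 0,"wy": 0,"wz": 0,"hand": 10},{"dx": 0,"dy": 0,"dz": -2.1,"wx": 0,"wy": 0,"wz": 0,"hand": 10},{"dx": 0,"dy": 0,"dz": -2.5,"wx": 0,"wy": 0,"wz": 0,"hand": 10},{"dx": 0,"dy": 0,"dz": -2.8,"wx": 0,"wy": 0,"wz": 0,"hand": 10},{"dx": 0,"dy": 0,"dz": -2.8,"wx": 0,"wy": 0,"wz": 0,"hand": 10},{"dx": 0,"dy": 0,"dz": -2.8,"wx": 0,"wy": 0,"wz": 0,"hand": 10}]}}

```text
clock: 5.85
eef_pos: [0.4263, -0.265, 0.2446]
tool_rot: [-0.143, 0.966, 0.032, 0.214]
ft_force: [0.3, 0.6, -1.6]
grip_width: 0.0173
grasp_force: 59.6
```

```bash
python3 - <<'E'
from h import *
# above the near side of the sieve, vertical
for yaw in (0,.3):
  rel([SV[0]-.08,SV[1],.26],toolR(yaw,0))
E
```

```text
d [-3.168  7.133  1.137] w [0.74  4.955 3.324] tcp [ 0.4263 -0.265   0.2446] j [-0.773  0.076 -0.267  1.008  0.379 -1.026] t 5.85
d [-3.168  7.133  1.137] w [-0.008  4.992 -0.059] tcp [ 0.4263 -0.265   0.2446] j [-0.773  0.076 -0.267  1.008  0.379 -1.026] t 5.85
```

{"op": "drive_tool", "data": {"rows": [{"dx": -0.4,"dy": 0.8,"dz": 0.1,"wx": 0.1,"wy": 0.6,"wz": 0.4,"hand": 10},{"dx": -0.9,"dy": 1.8,"dz": 0.2,"wx": 0.2,"wy": 1.4,"wz": 0.9,"hand": 10},{"dx": -1.4,"dy": 3.0,"dz": 0.4,"wx": 0.3,"wy": 2.2,"wz": 1.5,"hand": 10},{"dx": -2.0,"dy": 4.3,"dz": 0.6,"wx": 0.4,"wy": 3.0,"wz": 2.1,"hand": 10},{"dx": -2.5,"dy": 5.5,"dz": 0.8,"wx": 0.6,"wy": 3.9,"wz": 2.6,"hand": 10},{"dx": -2.9,"dy": 6.5,"dz": 1.0,"wx": 0.7,"wy": 4.5,"wz": 3.0,"hand": 10},{"dx": -3.17,"dy": 7.13,"dz": 1.14,"wx": 0.74,"wy": 4.95,"wz": 3.32,"hand": 10},{"dx": -3.17,"dy": 7.13,"dz": 1.14,"wx": 0.74,"wy": 4.95,"wz": 3.32,"hand": 10},{"dx": -3.17,"dy": 7.13,"dz": 1.14,"wx": 0.74,"wy": 4.95,"wz": 3.32,"hand": 10}]}}

```text
clock: 6.75
eef_pos: [0.4834, 0.1309, 0.258]
tool_rot: [-0.005, 1.0, 0.001, -0.001]
ft_force: [-0.1, -0.9, -1.8]
grip_width: 0.0172
grasp_force: 59.5
```

```bash
python3 - <<'E'
from h import *
rel([SV[0]-.08,SV[1],.26],toolR(0,0))
W=cam('wrist'); im=bot.camera('wrist').copy()
for t in ['small_1_center','large_1_center','rod_grip']:
    for d in bot.look_for('wrist',t)[:8]: print(t,round(d['score'],2),np.round(d['extent'],1), atz(W,*d['extent'][:2],.058 if 's'==t[0] else .065))
th=np.linspace(0,6.28,60)
for z,r in((.09,.09),(.09,.085),(.048,.085)):
    for a in th:
        u=proj(W,[SV[0]+r*np.cos(a),SV[1]+r*np.sin(a),z]).astype(int); cv2.circle(im,tuple(int(v) for v in u),1,(255,0,0),-1)
u=proj(W,np.array(bot.get_obs()['eef_pos'])+[0,0,-.117]);cv2.circle(im,tuple(int(v) for v in u),3,(0,255,0),-1)
save('w2',cv2.resize(im,(800,600)))
E
```

```text
d [ 0.009 -0.118 -0.041] w [ 0.016 -0.021  0.117] tcp [0.4834 0.1309 0.258 ] j [0.263 0.237 0.041 1.376 0.002 0.253] t 6.75
large_1_center 0.64 [236.4 263.7  18.3  15. ] [0.56259448 0.08233093 0.065     ]
rod_grip 0.85 [283.4 285.1  58.3 148.9] [0.58745653 0.13299603 0.065     ]
```

View pics/w2.png

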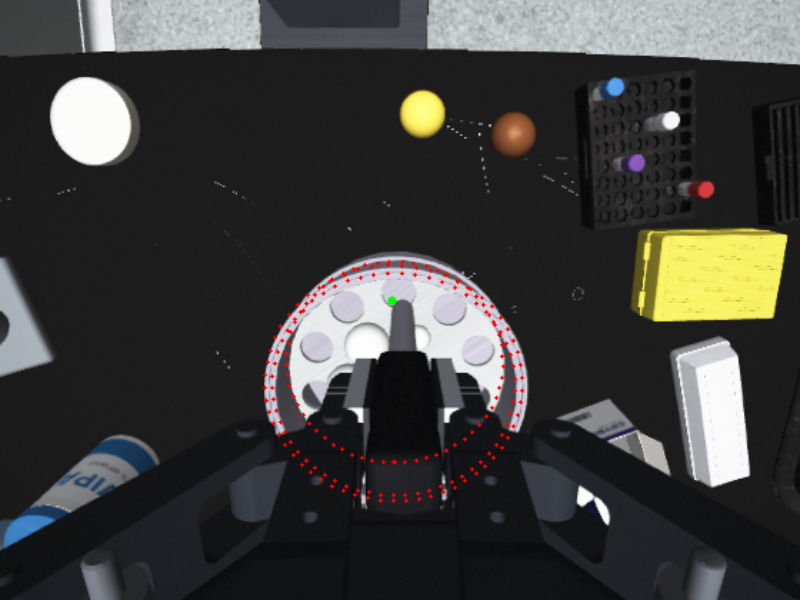

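```bash
cat > sv.py <<'E'
from fit import *
px=lambda a:np.array(a)/5+[200,245]
H=[(189,184),(130,247),(127,324),(438,312),(434,233),(372,175)]
Hw=np.array([atz(D,*px(h),.048)[:2] for h in H])
def f(p):
    q=(Hw-p[:2]); r=np.hypot(*q.T); a=np.arctan2(q[:,1],q[:,0])-p[2]
    e=(a+np.pi/10)%(np.pi/5)-np.pi/10
    return np.r_[r-.066,e*.066]
E
python3 - <<'E'
from sv import *
for a0 in(0,.2,.4):
    s=least_squares(f,[.563,.125,a0]);print(s.x,np.degrees(s.x[2]),s.cost,s.fun)
c=s.x
for n,z,L in(('s',.058,[(214,218),(283,262),(351,307),(262,335)]),('l',.065,[(298,183),(366,224),(196,277)])):
    for p in L:
        w=atz(D,*px(p),z);q=w[:2]-c[:2];print(n,w,'r',np.hypot(*q),'az',np.degrees(np.arctan2(q[1],q[0])))
th=np.linspace(0,6.28,90)
q=np.array([proj(D,[c[0]+.09*np.cos(a),c[1]+.09*np.sin(a),.09]) for a in th]);q=(q-[200,245])*5
print('rim bbox crop',q.min(0),q.max(0))
print(cam('side')[0])
for t in ['rod_grip']:
    im=bot.camera('side')
    for d in bot.look_for('side',t)[:2]: print(d['score'],d['extent'])
E
```

```text
[ 0.5632  0.128  -0.0151] -0.8625916922588885 1.5246791255930865e-06 [-0.0008 -0.0004 -0.0005 -0.0009  0.0003  0.      0.0004  0.0004 -0.0009
 -0.      0.     -0.    ]
[ 0.5632  0.128  -0.0151] -0.8625916922804548 1.5246791255931007e-06 [-0.0008 -0.0004 -0.0005 -0.0009  0.0003  0.      0.0004  0.0004 -0.0009
 -0.      0.     -0.    ]
[0.5632 0.128  0.6133] 35.13740830772532 1.5246791255930916e-06 [-0.0008 -0.0004 -0.0005 -0.0009  0.0003  0.      0.0004  0.0004 -0.0009
 -0.      0.     -0.    ]
s [0.5968 0.1122 0.058 ] r 0.03721817737162479 az -25.220292312399724
s [0.5629 0.1273 0.058 ] r 0.0007723423541666905 az -106.0779330975204
s [0.5305 0.1425 0.058 ] r 0.035719682451178576 az 156.15313435340462
s [0.5609 0.1642 0.058 ] r 0.036199120731553056 az 93.63456502776172
l [0.5666 0.0914 0.065 ] r 0.03681089473823494 az -84.56893844545277
l [0.5339 0.1056 0.065 ] r 0.03686040844769922 az -142.5894860330727
l [0.5926 0.1483 0.065 ] r 0.035768812117796416 az 34.50691666855339
rim bbox crop [49.7989 47.3757] [507.4227 402.4075]
{'vfov': 48.82016121480183, 'cx': 283.12917173112396, 'cy': 220.35387407759407, 'k1': -0.030454517279729316, 'origin': array([0.3758, 0.6907, 0.7976]), 'rotation': array([-0.0455,  0.4053,  0.9064, -0.1103])}
0.71 [295.1, 257.4, 12.3, 40.0]
```

The beads form a ring: the small ones at azimuths -25°, 94° and 156° plus one in the centre, the large ones at 35°, -85° and -143°. The hole fit residual is under 1 mm. Next I'll hover over the free spot and check the foot in the side view.

```bash
python3 - <<'E'
from h import *
rel([.548,.150,.222],toolR(0,0))
E
```

```text
d [-1.297  0.533  0.758] w [-0.006  0.005 -0.013] tcp [0.4831 0.1235 0.2599] j [ 2.510e-01  2.310e-01  3.800e-02  1.378e+00 -1.000e-03  2.520e-01] t 7.05
```

{"op": "drive_tool", "data": {"rows": [{"dx": -0.2,"dy": 0.1,"dz": 0.1,"wx": 0,"wy": 0,"wz": 0,"hand": 10},{"dx": -0.5,"dy": 0.2,"dz": 0.3,"wx": 0,"wy": 0,"wz": 0,"hand": 10},{"dx": -0.9,"dy": 0.4,"dz": 0.5,"wx": 0,"wy": 0,"wz": 0,"hand": 10},{"dx": -1.2,"dy": 0.5,"dz": 0.7,"wx": 0,"wy": 0,"wz": 0,"hand": 10},{"dx": -1.3,"dy": 0.53,"dz": 0.76,"wx": 0,"wy": 0,"wz": 0,"hand": 10},{"dx": -1.3,"dy": 0.53,"dz": 0.76,"wx": 0,"wy": 0,"wz": 0,"hand": 10},{"dx": -1.3,"dy": 0.53,"dz": 0.76,"wx": 0,"wy": 0,"wz": 0,"hand": 10},{"dx": -1.3,"dy": 0.53,"dz": 0.76,"wx": 0,"wy": 0,"wz": 0,"hand": 10}]}}

```text
clock: 7.85
eef_pos: [0.5483, 0.151, 0.223]
tool_rot: [-0.0, 1.0, 0.0, 0.001]
ft_force: [-0.2, -0.1, -1.7]
grip_width: 0.0172
grasp_force: 59.5
```

```bash
python3 - <<'E'
from fit import *
im=bot.camera('side');c=cv2.resize(im[205:355,190:340],None,fx=4,fy=4,interpolation=cv2.INTER_CUBIC);save('s1',c)
o=bot.get_obs();p=np.array(o['eef_pos']);print(p,R.from_quat(o['tool_rot']).as_matrix()[:,2])
for dz in(-.117,-.117+.055,0.008): print((proj(D,p+[0,0,dz])-[190,205])*4)
E
```

```text
[0.5483 0.1511 0.2231] [ 0.0022  0.0001 -1.    ]
[278.8577 349.9585]
[275.6    272.9541]
[271.0353 164.605 ]
```

View pics/s1.png

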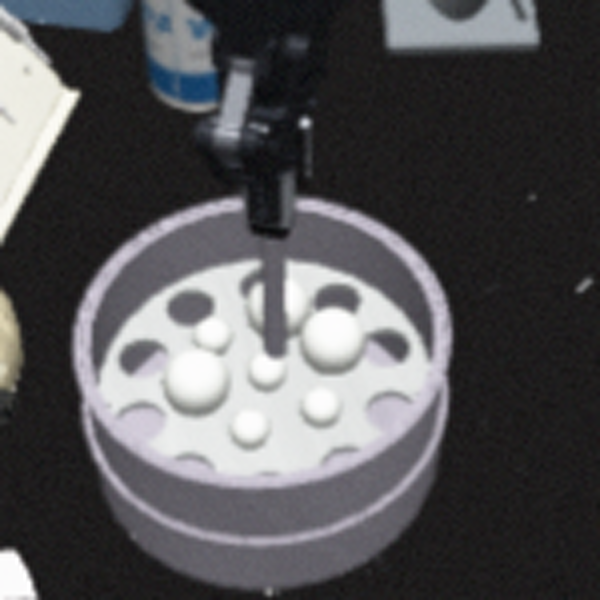

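The foot shows at crop (276,348) against a predicted (279,350), about 1 mm off. I'll lower the rod and flick the two nearby small beads into their holes.

{"op": "drive_tool", "data": {"rows": [{"dx": 0.03,"dy": -0.02,"dz": 0.2,"wx": 0,"wy": 0,"wz": 0,"hand": 10},{"dx": 0.03,"dy": -0.02,"dz": 0.5,"wx": 0,"wy": 0,"wz": 0,"hand": 10},{"dx": 0.03,"dy": -0.02,"dz": 0.8,"wx": 0,"wy": 0,"wz": 0,"hand": 10},{"dx": 0.03,"dy": -0.02,"dz": 1.0,"wx": 0,"wy": 0,"wz": 0,"hand": 10},{"dx": 0.03,"dy": -0.02,"dz": 1.06,"wx": 0,"wy": 0,"wz": 0,"hand": 10},{"dx": 0.03,"dy": -0.02,"dz": 1.06,"wx": 0,"wy": 0,"wz": 0,"hand": 10},{"dx": 0.03,"dy": -0.02,"dz": 1.06,"wx": 0,"wy": 0,"wz": 0,"hand": 10},{"dx": 0.18,"dy": -0.08,"dz": 1.06,"wx": 0,"wy": 0,"wz": 0,"hand": 10},{"dx": 0.33,"dy": -0.15,"dz": 1.06,"wx": 0,"wy": 0,"wz": 0,"hand": 10},{"dx": 0.47,"dy": -0.21,"dz": 1.06,"wx": 0,"wy": 0,"wz": 0,"hand": 10},{"dx": 0.47,"dy": -0.21,"dz": 1.06,"wx": 0,"wy": 0,"wz": 0,"hand": 10},{"dx": 0.47,"dy": -0.21,"dz": 1.06,"wx": 0,"wy": 0,"wz": 0,"hand": 10}]}}

```text
clock: 9.1
eef_pos: [0.525, 0.1408, 0.1696]
tool_rot: [-0.0, 1.0, 0.0, 0.001]
ft_force: [0.8, -0.1, -1.1]
grip_width: 0.0175
grasp_force: 59.5
```

```bash
cat > st.py <<'E'
from fit import *
c0=np.array([.5632,.128])
o=bot.get_obs();p=np.array(o['eef_pos']);print('t',o['clock'],'foot local mm',np.round((p[:2]+[.001,0]-c0)*1000,1),'z',p[2]-.117,'F',o['ft_force'],'grip',o['grasp_force'])
im=bot.camera('side')
# white blobs in the sieve
sub=im[245:345,200:310].astype(int); big=cv2.resize(im[240:350,195:315],None,fx=5,fy=5,interpolation=cv2.INTER_CUBIC)
for t,z in(('small_1_center',.058),('large_1_center',.065)):
    for d in bot.look_for('side',t)[:9]:
        e=d['extent']; w=atz(D,e[0],e[1],z)[:2]-c0
        if e[2]<35: print(t[:5],round(d['score'],2),np.round(e,1),'mm',np.round(w*1000,1),'r',round(np.hypot(*w)*1000,1),'az',round(np.degrees(np.arctan2(w[1],w[0]))))
import sys
if len(sys.argv)>1: save(sys.argv[1],big)
E
python3 st.py s2
```

```text
t 9.1 foot local mm [-37.2  12.8] z 0.05261594615255154 F [ 0.8203 -0.0503 -1.0859] grip 59.46821451187134
small 0.23 [257.8 285.   17.   14. ] mm [  6.4 -32.6] r 33.2 az -79
large 0.57 [259.1 286.3  19.3  17.2] mm [  1.  -24.3] r 24.3 az -88
```

View pics/s2.png

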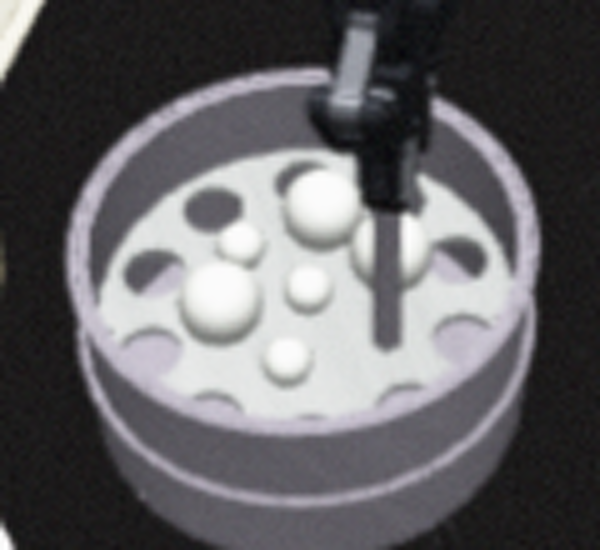

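{"op": "drive_tool", "data": {"rows": [{"dx": -0.2,"dy": 0.09,"dz": 0,"wx": 0,"wy": 0,"wz": 0,"hand": 10},{"dx": -0.4,"dy": 0.17,"dz": 0,"wx": 0,"wy": 0,"wz": 0,"hand": 10},{"dx": -0.44,"dy": 0.18,"dz": 0,"wx": 0,"wy": 0,"wz": 0,"hand": 10},{"dx": -0.44,"dy": 0.18,"dz": 0,"wx": 0,"wy": 0,"wz": 0,"hand": 10},{"dx": -0.55,"dy": 0.3,"dz": 0,"wx": 0,"wy": 0,"wz": 0,"hand": 10},{"dx": -0.66,"dy": 0.42,"dz": 0,"wx": 0,"wy": 0,"wz": 0,"hand": 10},{"dx": -0.77,"dy": 0.55,"dz": 0,"wx": 0,"wy": 0,"wz": 0,"hand": 10},{"dx": -0.77,"dy": 0.55,"dz": 0,"wx": 0,"wy": 0,"wz": 0,"hand": 10},{"dx": -0.77,"dy": 0.55,"dz": -0.3,"wx": 0,"wy": 0,"wz": 0,"hand": 10},{"dx": -0.77,"dy": 0.55,"dz": -0.7,"wx": 0,"wy": 0,"wz": 0,"hand": 10},{"dx": -0.77,"dy": 0.55,"dz": -0.9,"wx": 0,"wy": 0,"wz": 0,"hand": 10},{"dx": -0.77,"dy": 0.55,"dz": -0.9,"wx": 0,"wy": 0,"wz": 0,"hand": 10}]}}

```text
clock: 10.45
eef_pos: [0.5645, 0.1687, 0.2162]
tool_rot: [-0.001, 1.0, 0.0, 0.002]
ft_force: [-0.9, 0.3, -0.7]
grip_width: 0.0172
grasp_force: 59.5
```

```bash
cat > bl.py <<'E'
from fit import *
c0=np.array([.5632,.128])
o=bot.get_obs();p=np.array(o['eef_pos']);print('t',o['clock'],'foot local mm',np.round((p[:2]+[.001,0]-c0)*1000,1),'z',round(p[2]-.117,4),'F',o['ft_force'],'grip',round(o['grasp_force'],1))
def blobs(im):
    m=np.zeros(im.shape[:2],np.uint8)
    poly=np.array([proj(D,[c0[0]+.083*np.cos(a),c0[1]+.083*np.sin(a),.052]) for a in th])
    cv2.fillPoly(m,[poly.round().astype(np.int32)],1)
    w=((im.min(2)>=TH)&(m>0)).astype(np.uint8)
    n,l,s,c=cv2.connectedComponentsWithStats(w,connectivity=4)
    return [(s[i],c[i]) for i in range(1,n) if s[i][4]>=6]
TH=244
im=bot.camera('side')
for s,c in blobs(im):
    # highlight lies near the top of ball; area tells the size
    z=.065 if s[4]>70 else .058
    w=(atz(D,*c,z)[:2]-c0)*1000; print('area',s[4],'wh',s[2:4],'px',np.round(c,1),'mm',np.round(w,1),'r',round(np.hypot(*w),1),'az',round(np.degrees(np.arctan2(w[1],w[0]))))
E
python3 - <<'E'
import cv2,numpy as np
a=cv2.imread('pics/side.png')
for n,u,v in(('sm',257,297),('lg',239,300),('plate',266,306),('plate2',245,290)): print(n,a[v-2:v+3,u-2:u+3].min(2).ravel())
E
python3 bl.py
```

```text
sm [253 253 253 252 248 253 253 253 252 249 252 252 252 251 245 249 250 249
 245 236 238 241 238 232 214]
lg [253 253 253 253 253 253 253 253 253 252 252 252 252 251 250 250 251 251
 249 247 245 246 246 245 243]
plate [230 226 234 248 252 224 218 235 248 252 220 209 229 245 251 214 189 213
 236 245 214 184 184 218 232]
plate2 [253 252 249 240 219 251 249 245 229 208 244 240 229 207 198 222 215 196
 186 203 193 171 161 179 219]
t 10.45 foot local mm [ 2.3 40.7] z 0.0992 F [-0.8657  0.28   -0.6861] grip 59.5
area 77 wh [11  9] px [259.1 278.7] mm [  6.6 -44. ] r 44.5 az -82
area 80 wh [11  9] px [272.8 286.9] mm [-26.7 -29.6] r 39.9 az -132
area 15 wh [4 5] px [241.5 287.1] mm [ 37.3 -18.9] r 41.9 az -27
area 82 wh [11 10] px [238.4 297.2] mm [33.4 12.9] r 35.8 az 21
area 27 wh [6 5] px [256.4 295.9] mm [ 1.2 -4.3] r 4.4 az -75
```

{"op": "drive_tool", "data": {"rows": [{"dx": -0.06,"dy": -0.25,"dz": 0,"wx": 0,"wy": 0,"wz": 0,"hand": 10},{"dx": -0.15,"dy": -0.6,"dz": 0,"wx": 0,"wy": 0,"wz": 0,"hand": 10},{"dx": -0.24,"dy": -0.9,"dz": 0,"wx": 0,"wy": 0,"wz": 0,"hand": 10},{"dx": -0.27,"dy": -1.03,"dz": 0,"wx": 0,"wy": 0,"wz": 0,"hand": 10},{"dx": -0.27,"dy": -1.03,"dz": 0,"wx": 0,"wy": 0,"wz": 0,"hand": 10},{"dx": -0.27,"dy": -1.03,"dz": 0.2,"wx": 0,"wy": 0,"wz": 0,"hand": 10},{"dx": -0.27,"dy": -1.03,"dz": 0.5,"wx": 0,"wy": 0,"wz": 0,"hand": 10},{"dx": -0.27,"dy": -1.03,"dz": 0.8,"wx": 0,"wy": 0,"wz": 0,"hand": 10},{"dx": -0.27,"dy": -1.03,"dz": 0.91,"wx": 0,"wy": 0,"wz": 0,"hand": 10},{"dx": -0.27,"dy": -1.03,"dz": 0.91,"wx": 0,"wy": 0,"wz": 0,"hand": 10},{"dx": -0.27,"dy": -1.03,"dz": 0.91,"wx": 0,"wy": 0,"wz": 0,"hand": 10}]}}

```text
clock: 11.6
eef_pos: [0.5771, 0.1173, 0.169]
tool_rot: [-0.001, 1.0, -0.0, 0.001]
ft_force: [-0.3, 0.1, -0.9]
grip_width: 0.0173
grasp_force: 59.6
```

```bash
python3 bl.py
```

```text
t 11.6 foot local mm [ 14.9 -10.7] z 0.052 F [-0.2777  0.1469 -0.8773] grip 59.6
area 67 wh [10  8] px [259.4 278.5] mm [  8.  -50.5] r 51.1 az -81
area 71 wh [11  9] px [272.9 286.8] mm [-26.7 -29.8] r 40.0 az -132
area 24 wh [6 5] px [242.7 287.1] mm [ 35.1 -19.5] r 40.1 az -29
area 77 wh [10  9] px [238.5 297.1] mm [33.4 12.6] r 35.7 az 21
area 25 wh [6 5] px [256.2 295.8] mm [ 1.6 -4.5] r 4.8 az -70
```

{"op": "drive_tool", "data": {"rows": [{"dx": 0.12,"dy": 0.09,"dz": 0,"wx": 0,"wy": 0,"wz": 0,"hand": 10},{"dx": 0.26,"dy": 0.19,"dz": 0,"wx": 0,"wy": 0,"wz": 0,"hand": 10},{"dx": 0.42,"dy": 0.31,"dz": 0,"wx": 0,"wy": 0,"wz": 0,"hand": 10},{"dx": 0.58,"dy": 0.43,"dz": 0,"wx": 0,"wy": 0,"wz": 0,"hand": 10},{"dx": 0.68,"dy": 0.5,"dz": 0,"wx": 0,"wy": 0,"wz": 0,"hand": 10},{"dx": 0.68,"dy": 0.5,"dz": 0,"wx": 0,"wy": 0,"wz": 0,"hand": 10},{"dx": 0.68,"dy": 0.5,"dz": 0,"wx": 0,"wy": 0,"wz": 0,"hand": 10}]}}

```text
clock: 12.35
eef_pos: [0.5431, 0.142, 0.1689]
tool_rot: [-0.001, 1.0, -0.0, 0.001]
ft_force: [0.7, 0.3, -0.5]
grip_width: 0.0177
grasp_force: 59.5
```

```bash
python3 bl.py
```

```text
t 12.35 foot local mm [-19.1  14. ] z 0.0519 F [ 0.6512  0.3182 -0.4547] grip 59.5
area 12 wh [4 6] px [256.2 279.8] mm [ 13.6 -45.3] r 47.2 az -73
area 70 wh [10  9] px [272.8 286.8] mm [-25.  -35.4] r 43.3 az -125
area 23 wh [6 5] px [242.8 287.1] mm [ 34.9 -19.7] r 40.0 az -29
area 74 wh [10  9] px [238.4 296.9] mm [33.7 12.3] r 35.8 az 20
area 27 wh [6 6] px [272.7 310.6] mm [-40.2  23.2] r 46.4 az 150
```

```bash
python3 bl.py|tail -1; python3 bl.py|tail -1
```

```text
area 25 wh [5 6] px [273.  310.6] mm [-40.6  23.1] r 46.7 az 150
area 27 wh [6 6] px [272.7 310.6] mm [-40.2  23.2] r 46.4 az 150
```

{"op": "drive_tool", "data": {"rows": [{"dx": 0.1,"dy": -0.02,"dz": 0,"wx": 0,"wy": 0,"wz": 0,"hand": 10},{"dx": 0.2,"dy": -0.03,"dz": 0,"wx": 0,"wy": 0,"wz": 0,"hand": 10},{"dx": 0.2,"dy": -0.03,"dz": 0,"wx": 0,"wy": 0,"wz": 0,"hand": 10},{"dx": 0.2,"dy": -0.03,"dz": 0,"wx": 0,"wy": 0,"wz": 0,"hand": 10},{"dx": 0.3,"dy": 0.08,"dz": 0,"wx": 0,"wy": 0,"wz": 0,"hand": 10},{"dx": 0.4,"dy": 0.19,"dz": 0,"wx": 0,"wy": 0,"wz": 0,"hand": 10},{"dx": 0.45,"dy": 0.25,"dz": 0,"wx": 0,"wy": 0,"wz": 0,"hand": 10},{"dx": 0.45,"dy": 0.25,"dz": 0,"wx": 0,"wy": 0,"wz": 0,"hand": 10},{"dx": 0.45,"dy": 0.25,"dz": 0,"wx": 0,"wy": 0,"wz": 0,"hand": 10}]}}

```text
clock: 13.4
eef_pos: [0.5205, 0.1546, 0.1688]
tool_rot: [-0.001, 1.0, -0.0, 0.001]
ft_force: [-0.4, 0.1, -0.5]
grip_width: 0.017
grasp_force: 59.5
```

```bash
python3 bl.py
```

```text
t 13.4 foot local mm [-41.7  26.6] z 0.0518 F [-0.4448  0.0663 -0.4806] grip 59.5
area 54 wh [10  9] px [258.8 279.1] mm [  8.7 -48.7] r 49.4 az -80
area 23 wh [6 5] px [242.8 287.1] mm [ 34.9 -19.7] r 40.0 az -29
area 76 wh [10  9] px [238.5 296.9] mm [33.4 12.2] r 35.6 az 20
```

{"op": "drive_tool", "data": {"rows": [{"dx": -0.3,"dy": -0.18,"dz": 0,"wx": 0,"wy": 0,"wz": 0,"hand": 10},{"dx": -0.6,"dy": -0.36,"dz": 0,"wx": 0,"wy": 0,"wz": 0,"hand": 10},{"dx": -0.9,"dy": -0.54,"dz": 0,"wx": 0,"wy": 0,"wz": 0,"hand": 10},{"dx": -1.03,"dy": -0.61,"dz": 0,"wx": 0,"wy": 0,"wz": 0,"hand": 10},{"dx": -1.03,"dy": -0.61,"dz": 0,"wx": 0,"wy": 0,"wz": 0,"hand": 10},{"dx": -1.15,"dy": -0.6,"dz": 0,"wx": 0,"wy": 0,"wz": 0,"hand": 10},{"dx": -1.27,"dy": -0.58,"dz": 0,"wx": 0,"wy": 0,"wz": 0,"hand": 10},{"dx": -1.27,"dy": -0.58,"dz": 0,"wx": 0,"wy": 0,"wz": 0,"hand": 10},{"dx": -1.27,"dy": -0.58,"dz": 0,"wx": 0,"wy": 0,"wz": 0,"hand": 10}]}}

```text
clock: 14.35
eef_pos: [0.584, 0.1258, 0.1688]
tool_rot: [-0.001, 1.0, -0.0, 0.0]
ft_force: [-0.0, 0.5, -1.5]
grip_width: 0.0171
grasp_force: 59.5
```

```bash
python3 bl.py
```

```text
t 14.35 foot local mm [21.8 -2.2] z 0.0518 F [-0.0166  0.5281 -1.4985] grip 59.5
area 67 wh [10  9] px [259.4 278.5] mm [  8.  -50.4] r 51.1 az -81
area 69 wh [10  9] px [272.9 286.8] mm [-25.2 -35.4] r 43.5 az -125
area 74 wh [11  9] px [236.8 298. ] mm [35.9 15.6] r 39.2 az 23
```

{"op": "drive_tool", "data": {"rows": [{"dx": -0.09,"dy": -0.11,"dz": 0,"wx": 0,"wy": 0,"wz": 0,"hand": 10},{"dx": -0.19,"dy": -0.24,"dz": 0,"wx": 0,"wy": 0,"wz": 0,"hand": 10},{"dx": -0.29,"dy": -0.36,"dz": 0,"wx": 0,"wy": 0,"wz": 0,"hand": 10},{"dx": -0.38,"dy": -0.47,"dz": 0,"wx": 0,"wy": 0,"wz": 0,"hand": 10},{"dx": -0.38,"dy": -0.47,"dz": 0,"wx": 0,"wy": 0,"wz": 0,"hand": 10},{"dx": -0.38,"dy": -0.47,"dz": 0,"wx": 0,"wy": 0,"wz": 0,"hand": 10},{"dx": -0.2,"dy": -0.25,"dz": 0,"wx": 0,"wy": 0,"wz": 0,"hand": 10},{"dx": 0.1,"dy": 0.0,"dz": 0,"wx": 0,"wy": 0,"wz": 0,"hand": 10},{"dx": 0.3,"dy": 0.1,"dz": 0,"wx": 0,"wy": 0,"wz": 0,"hand": 10},{"dx": 0.3,"dy": 0.1,"dz": -0.4,"wx": 0,"wy": 0,"wz": 0,"hand": 10},{"dx": 0.3,"dy": 0.1,"dz": -0.9,"wx": 0,"wy": 0,"wz": 0,"hand": 10},{"dx": 0.9,"dy": 0.1,"dz": -1.5,"wx": 0,"wy": 0,"wz": 0,"hand": 10},{"dx": 1.8,"dy": 0.1,"dz": -1.8,"wx": 0,"wy": 0,"wz": 0,"hand": 10},{"dx": 2.0,"dy": 0.1,"dz": -1.8,"wx": 0,"wy": 0,"wz": 0,"hand": 10}]}}

```text
clock: 15.8
eef_pos: [0.4809, 0.1309, 0.2617]
tool_rot: [-0.001, 1.0, 0.0, 0.002]
ft_force: [0.9, 0.9, -0.9]
grip_width: 0.0175
grasp_force: 59.6
```

```bash
python3 bl.py; python3 - <<'E'
from h import *
im=bot.camera('side');a=cv2.resize(im[240:350,195:315],(600,550),interpolation=cv2.INTER_CUBIC)
b=bot.camera('wrist')
save('f1',a)
E
```

```text
t 15.8 foot local mm [-81.3   2.9] z 0.1447 F [ 0.8544  0.901  -0.8854] grip 59.6
area 78 wh [11  9] px [259.2 278.7] mm [  6.5 -43.9] r 44.4 az -82
area 81 wh [11  9] px [272.9 286.9] mm [-26.8 -29.5] r 39.9 az -132
area 10 wh [5 3] px [237.6 285.1] mm [ 46.9 -22.1] r 51.8 az -25
area 90 wh [11 10] px [236.9 298.3] mm [35.4 16.3] r 39.0 az 25
```

View pics/f1.png

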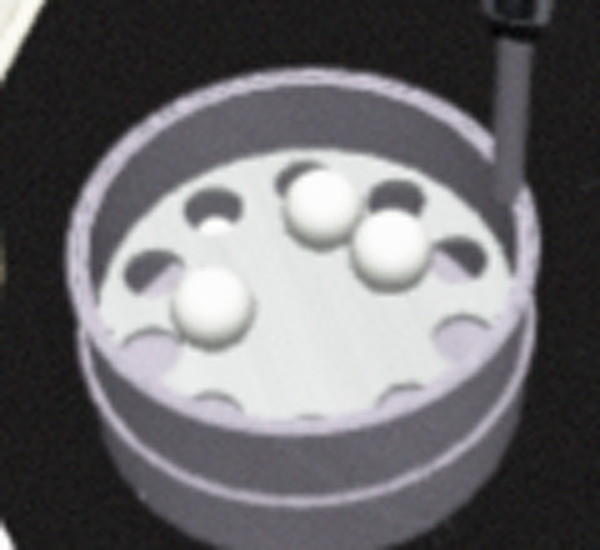

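The crop shows all three large beads on the plate, no small bead on it, and the last small bead visible down in the hole at (213,222). The side view cannot see the strip along the near wall, so I'll check that in the scene camera.

```bash
python3 - <<'E'
from fit import *
c0=np.array([.5632,.128])
old=cv2.imread('pics/scene.png')[:,:,::-1]
for nm,im in(('old',old),('new',bot.camera('scene'))):
    m=np.zeros(im.shape[:2],np.uint8)
    poly=np.array([proj(S,[c0[0]+.08*np.cos(a),c0[1]+.08*np.sin(a),.062]) for a in th]);cv2.fillPoly(m,[poly.round().astype(np.int32)],1)
    for TH in(225,240):
        w=((im.min(2)>=TH)&(m>0)).astype(np.uint8);n,l,s,c=cv2.connectedComponentsWithStats(w,connectivity=4)
        for i in range(1,n):
            if s[i][4]>3: print(nm,TH,s[i][4],s[i][2:4],np.round(c[i]),np.round((atz(S,*c[i],.062)[:2]-c0)*1000))
for a in(70,90,107,120,143,179): print(a,proj(S,[c0[0]+.07*np.cos(np.radians(a)),c0[1]+.07*np.sin(np.radians(a)),.058]))
for d in bot.look_for('scene','small_1_center')[:4]:print(d)
W=cam('wrist');bot.camera('wrist')
for t in('small_1_center','large_1_center'):
  for d in bot.look_for('wrist',t)[:5]:print(t,d['score'],np.round(d['extent']),np.round((atz(W,*d['extent'][:2],.058)[:2]-c0)*1000))
o=bot.get_obs();print(o['grasp_force'],o['clock'])
# return: pose at grasp
Rt=R.from_quat([-0.144,.966,.031,.215]).as_matrix();g=np.array([.4838,-.2483,.1188])
rel(g-Rt[:,2]*.14,Rt,o)
E
```

```text
old 225 47 [10  6] [229. 207.] [53. 35.]
old 225 6 [5 2] [219. 211.] [26. 46.]
old 225 59 [11  8] [241. 215.] [ 28. -22.]
old 225 11 [6 4] [207. 216.] [-12.  59.]
old 225 16 [6 3] [217. 215.] [ 3. 37.]
old 225 63 [10  8] [229. 220.] [-6. -7.]
old 225 4 [3 2] [211. 218.] [-16.  43.]
old 225 20 [7 4] [217. 222.] [-28.  16.]
old 240 32 [8 5] [228. 207.] [56. 37.]
old 240 40 [9 7] [241. 215.] [ 30. -21.]
old 240 12 [5 3] [217. 215.] [ 3. 37.]
old 240 40 [8 7] [229. 219.] [-4. -5.]
old 240 12 [5 3] [217. 221.] [-26.  17.]
new 225 44 [9 6] [228. 207.] [54. 37.]
new 225 11 [6 5] [220. 212.] [21. 40.]
new 225 53 [11  7] [241. 216.] [ 26. -23.]
new 225 11 [6 4] [207. 216.] [-12.  59.]
new 225 60 [10  8] [229. 220.] [-6. -8.]
new 225 6 [5 2] [212. 218.] [-15.  41.]
new 240 30 [9 5] [228. 207.] [57. 40.]
new 240 36 [9 6] [241. 215.] [ 29. -22.]
new 240 37 [8 6] [229. 219.] [-5. -6.]
70 [213.0848 211.0496]
90 [206.4613 214.453 ]
107 [202.6679 217.9311]
120 [201.1814 220.78  ]
143 [201.9507 225.7491]
179 [211.8017 231.5627]
small_1_center 0.69 [283. 286.  59. 148.] [30.  3.]
small_1_center 0.59 [336. 274.   5.  11.] [16. 61.]
small_1_center 0.36 [67. 86. 64. 56.] [-183. -208.]
large_1_center 0.45 [240. 260.  18.  14.] [ -1. -44.]
59.564634561538696 16.2
d [ 1.157 -7.912  0.246] w [-0.723 -4.986 -3.328] tcp [0.4846 0.1303 0.2577] j [ 0.263  0.238  0.042  1.375 -0.001  0.262] t 16.2
```

Only the three large beads still glare on the plate in the scene view. The patch at (207,216) was already there before. Now returning the rod.

{"op": "drive_tool", "data": {"rows": [{"dx": 0.1,"dy": -0.6,"dz": 0,"wx": -0.1,"wy": -0.4,"wz": -0.3,"hand": 10},{"dx": 0.25,"dy": -1.7,"dz": 0.05,"wx": -0.2,"wy": -1.2,"wz": -0.8,"hand": 10},{"dx": 0.4,"dy": -2.8,"dz": 0.1,"wx": -0.3,"wy": -2.0,"wz": -1.3,"hand": 10},{"dx": 0.6,"dy": -4.0,"dz": 0.12,"wx": -0.4,"wy": -2.7,"wz": -1.8,"hand": 10},{"dx": 0.75,"dy": -5.2,"dz": 0.15,"wx": -0.5,"wy": -3.4,"wz": -2.3,"hand": 10},{"dx": 0.9,"dy": -6.3,"dz": 0.2,"wx": -0.6,"wy": -4.1,"wz": -2.8,"hand": 10},{"dx": 1.1,"dy": -7.3,"dz": 0.23,"wx": -0.7,"wy": -4.7,"wz": -3.1,"hand": 10},{"dx": 1.16,"dy": -7.91,"dz": 0.25,"wx": -0.72,"wy": -4.99,"wz": -3.33,"hand": 10},{"dx": 1.16,"dy": -7.91,"dz": 0.25,"wx": -0.72,"wy": -4.99,"wz": -3.33,"hand": 10},{"dx": 1.16,"dy": -7.91,"dz": 0.25,"wx": -0.72,"wy": -4.99,"wz": -3.33,"hand": 10},{"dx": 1.16,"dy": -7.91,"dz": 0.25,"wx": -0.72,"wy": -4.99,"wz": -3.33,"hand": 10}]}}

```text
clock: 17.3
eef_pos: [0.4261, -0.2657, 0.2453]
tool_rot: [-0.143, 0.966, 0.032, 0.215]
ft_force: [-0.2, -0.1, -0.4]
grip_width: 0.017
grasp_force: 59.6
```

```bash
python3 - <<'E'
from h import *
Rt=R.from_quat([-0.144,.966,.031,.215]).as_matrix();g=np.array([.4838,-.2483,.1188])
rel(g,Rt); print(restpt([0,0,.012]), g+Rt[:,2]*.117, Rt[:,2], R.from_euler('z',YAW).apply(-AX))
E
```

```text
d [-1.700e-02 -1.000e-03  2.802e+00] w [ 0.012  0.01  -0.021] tcp [ 0.4261 -0.2657  0.2453] j [-0.776  0.075 -0.267  1.008  0.382 -1.028] t 17.3
[ 0.541 -0.234  0.012] [ 0.53130368 -0.23406334  0.01282963] [ 0.40601432  0.12168083 -0.90572962] [ 0.4042831   0.12306882 -0.9063    ]
```

{"op": "drive_tool", "data": {"rows": [{"dx": -0.1,"dy": 0,"dz": 0.1,"wx": 0,"wy": 0,"wz": 0,"hand": 10},{"dx": -0.12,"dy": 0,"dz": 0.4,"wx": 0,"wy": 0,"wz": 0,"hand": 10},{"dx": -0.12,"dy": 0,"dz": 0.7,"wx": 0,"wy": 0,"wz": 0,"hand": 10},{"dx": -0.12,"dy": 0,"dz": 1.0,"wx": 0,"wy": 0,"wz": 0,"hand": 10},{"dx": -0.12,"dy": 0,"dz": 1.3,"wx": 0,"wy": 0,"wz": 0,"hand": 10},{"dx": -0.12,"dy": 0,"dz": 1.6,"wx": 0,"wy": 0,"wz": 0,"hand": 10},{"dx": -0.12,"dy": 0,"dz": 1.9,"wx": 0,"wy": 0,"wz": 0,"hand": 10},{"dx": -0.12,"dy": 0,"dz": 2.2,"wx": 0,"wy": 0,"wz": 0,"hand": 10},{"dx": -0.1,"dy": 0,"dz": 2.4,"wx": 0,"wy": 0,"wz": 0,"hand": 10},{"dx": -0.08,"dy": 0,"dz": 2.6,"wx": 0,"wy": 0,"wz": 0,"hand": 10},{"dx": -0.06,"dy": 0,"dz": 2.72,"wx": 0,"wy": 0,"wz": 0,"hand": 10},{"dx": -0.04,"dy": 0,"dz": 2.75,"wx": 0,"wy": 0,"wz": 0,"hand": 10},{"dx": -0.04,"dy": 0,"dz": 2.75,"wx": 0,"wy": 0,"wz": 0,"hand": 10},{"dx": -0.04,"dy": 0,"dz": 2.75,"wx": 0,"wy": 0,"wz": 0,"hand": 10}]}}

```text
clock: 18.7
eef_pos: [0.4843, -0.2483, 0.1231]
tool_rot: [-0.144, 0.965, 0.031, 0.216]
ft_force: [-1.3, -0.3, -1.2]
grip_width: 0.0171
grasp_force: 59.7
```

{"op": "drive_tool", "data": {"rows": [{"dx": 0.03,"dy": 0,"dz": 0.03,"wx": 0,"wy": 0,"wz": 0,"hand": 10},{"dx": 0.03,"dy": 0,"dz": 0.03,"wx": 0,"wy": 0,"wz": 0,"hand": 10},{"dx": 0.03,"dy": 0,"dz": 0.03,"wx": 0,"wy": 0,"wz": 0,"hand": 60},{"dx": 0.03,"dy": 0,"dz": 0.03,"wx": 0,"wy": 0,"wz": 0,"hand": 60},{"dx": 0.03,"dy": 0,"dz": 0.03,"wx": 0,"wy": 0,"wz": 0,"hand": 60},{"dx": 0.03,"dy": 0,"dz": 0.03,"wx": 0,"wy": 0,"wz": 0,"hand": 60},{"dx": 0.03,"dy": 0,"dz": 0.03,"wx": 0,"wy": 0,"wz": 0,"hand": 60},{"dx": 0.03,"dy": 0,"dz": -0.2,"wx": 0,"wy": 0,"wz": 0,"hand": 60},{"dx": 0.03,"dy": 0,"dz": -0.6,"wx": 0,"wy": 0,"wz": 0,"hand": 60},{"dx": 0.03,"dy": 0,"dz": -1.2,"wx": 0,"wy": 0,"wz": 0,"hand": 60},{"dx": 0.03,"dy": 0,"dz": -1.9,"wx": 0,"wy": 0,"wz": 0,"hand": 60},{"dx": 0.03,"dy": 0,"dz": -2.6,"wx": 0,"wy": 0,"wz": 0,"hand": 60},{"dx": 0.03,"dy": 0,"dz": -2.6,"wx": 0,"wy": 0,"wz": 0,"hand": 60},{"dx": 0.03,"dy": 0,"dz": -2.6,"wx": 0,"wy": 0,"wz": 0,"hand": 60}]}}

```text
clock: 20.1
eef_pos: [0.4299, -0.2649, 0.2411]
tool_rot: [-0.144, 0.965, 0.03, 0.217]
ft_force: [0.1, -0.3, -0.2]
grip_width: 0.0602
grasp_force: 0.0
```

```bash
python3 - <<'E'
from fit import *
o=bot.get_obs();print(o['clock'],o['eef_pos'],o['grip_width'],o['ft_force'])
bot.camera('wrist')
for t in ['rod_grip','rest']:
    for d in bot.look_for('wrist',t)[:2]: print(t,round(d['score'],2),np.round(d['extent'],1))
W=cam('wrist');print('expect top',proj(W,restpt([-.0627-.4226*.035,0,.125+.9063*.035])))
bot.camera('scene')
a=bot.look_for('scene','rod_grip')[:1];print('scene was [364.7 245.8 13.2 35.1]',a)
bot.camera('side')
print('side was [326.2 172.3 22.4 33.6]',bot.look_for('side','rod_grip')[:1])
E
python3 bl.py
```

```text
20.1 [ 0.4299 -0.2649  0.2411] 0.06022942089229347 [ 0.0589 -0.2807 -0.2407]
rod_grip 0.84 [277.4 209.2  33.7  42. ]
rod_grip 0.66 [502.4 270.2 115.2 126.5]
rest 0.83 [279.8 186.9  72.   87.4]
rest 0.73 [449.4  80.7  71.5  70.5]
expect top [277.1418 220.7917]
scene was [364.7 245.8 13.2 35.1] [{'extent': [364.8, 247.7, 11.3, 27.2], 'score': 0.51}]
side was [326.2 172.3 22.4 33.6] [{'extent': [326.8, 172.5, 22.5, 30.8], 'score': 0.53}]
t 20.45 foot local mm [-132.5 -391.6] z 0.1215 F [ 0.6764 -0.0934  0.13  ] grip 0.0
area 81 wh [11  9] px [259.1 278.8] mm [  6.5 -43.8] r 44.3 az -82
area 87 wh [11 10] px [273.  287.1] mm [-27.1 -29.1] r 39.7 az -133
area 12 wh [5 3] px [237.8 285.1] mm [ 46.4 -22.3] r 51.5 az -26
area 91 wh [11 10] px [237.  298.2] mm [35.4 16.1] r 38.9 az 25
```

```bash
python3 -c "
from workcell import bot
print(bot.job_done())"
```

```text
the job is handed in; nothing more can be done
None
```

I handed the job in at about 20.5 s, and no verdict came back. By the camera checks, no small bead is left on the sieve plate (one was seen down in the receiver), the three large ones are still on it, and the rod is back in its rest, let go.

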